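# Set the hand stamps on their ink pads

## Task

Get the craft table ready for stamping: pick out the four wooden hand stamps and stand each one, rubber face down, on the ink pad that matches its foot in shape and size, in the middle of the felt and with straight edges parallel to the pad's. Keep the stamps upright and set them down gently, not dropped. Leave the ink bottle and the glue stick standing where they are.

Things in the scene. Friction and masses are not known exactly. Their poses are not given: they have to be found in the camera images.
- stamp_square: loose wooden hand stamp with a 48 x 48 mm square foot (18 mm thick, rubber face down) and an upright round handle on its centre, 26 mm in diameter, straight from 32 to 80 mm above the rubber face; 86 mm high over all; 40 to 160 g. Origin: centre of the rubber face; z up; x and y along the foot's edges.
- stamp_oblong: loose wooden hand stamp with an oblong foot, 70 mm along its x by 34 mm along its y (18 mm thick, rubber face down) and an upright round handle on its centre, 26 mm in diameter, straight from 32 to 80 mm above the rubber face; 86 mm high over all; 40 to 160 g. Origin: centre of the rubber face; z up; x and y along the foot's edges.
- stamp_large_round: loose wooden hand stamp with a large round foot, 64 mm in diameter (18 mm thick, rubber face down) and an upright round handle on its centre, 26 mm in diameter, straight from 32 to 80 mm above the rubber face; 86 mm high over all; 40 to 160 g. Origin: centre of the rubber face; z up.
- stamp_small_round: loose wooden hand stamp with a small round foot, 40 mm in diameter (18 mm thick, rubber face down) and an upright round handle on its centre, 26 mm in diameter, straight from 32 to 80 mm above the rubber face; 86 mm high over all; 40 to 160 g. Origin: centre of the rubber face; z up.
- pad_square: open ink pad, fixed to the table: low black tin filled with blue felt, square, felt 70 x 70 mm, 80 x 80 mm over the rim. Felt surface 8 mm above the table, flat; rim 5 mm wide, its top 11 mm above the table. Origin: centre of the underside, on the table; z up; x and y along its edges.
- pad_oblong: open ink pad, fixed to the table: low black tin filled with blue felt, oblong, felt 92 mm along its x by 56 mm along its y, 102 x 66 mm over the rim. Felt surface 8 mm above the table, flat; rim 5 mm wide, its top 11 mm above the table. Origin: centre of the underside, on the table; z up; x and y along its edges.
- pad_large_round: open ink pad, fixed to the table: low black tin filled with blue felt, large round, felt 86 mm in diameter, 96 mm over the rim. Felt surface 8 mm above the table, flat; rim 5 mm wide, its top 11 mm above the table. Origin: centre of the underside, on the table; z up.
- pad_small_round: open ink pad, fixed to the table: low black tin filled with blue felt, small round, felt 60 mm in diameter, 70 mm over the rim. Felt surface 8 mm above the table, flat; rim 5 mm wide, its top 11 mm above the table. Origin: centre of the underside, on the table; z up.
- ink_bottle: bystander: amber glass ink bottle with a black cap, 48 mm in diameter, 70 mm high, standing loose; origin at the centre of its underside, z up.
- glue_stick: bystander: white and red glue stick, 31 mm in diameter, 82 mm high, standing loose; origin at the centre of its underside, z up.

How it is judged:
By the outcome, as a careful person would: the job done as asked, in the order asked, and still so for the second after the job is handed in, with the robot touching nothing.
It also fails if it takes over 106 s, if anything falls off the work surface, if the arm or the gripper's body presses on something with over 40 N, if the wrist force passes 120 N, or if a joint passes its speed limit or range.

## Robot

A 7-joint arm with a two-finger parallel gripper is mounted at the origin on the work surface. World frame = base frame: x ahead of the robot, y to its left, z up, the work surface at z = 0. Lengths are in m, angles in rad, forces in N, time in s.
With the tool pointing down it reaches from about 0.425 to 0.875 m from the base axis. Payload 9.9 kg.
Tool frame: the origin (TCP) lies at the very end of the fingers, on their centre line; the grasp point (between the pads) lies 19 mm behind it (bot.grip_point_offset is the distance from the TCP to the grasp point, in m); z points along the fingers, y is the line along which they close (so a half turn about z gives the same grasp; the last joint's range is limited). The gripper opens to 85 mm and grips with 20 to 120 N. Pads are 22 mm wide; open, the fingers measure 114 mm over their backs; the gripper's body (76 mm by 85 mm) begins 54 mm behind the grasp point. The pads swing forward as they close: fully open they stand 13 mm farther back than shut.
Start: joints at [-1.418, 0.576, 0.025, 1.437, -0.015, 1.129, -0.057], TCP at [0.158, 0.656, 0.231] pointing down, gripper open.
Joint ranges: [-2.76, 2.76], [-0.34, 2.15], [-1.52, 1.57], [0.19, 2.46], [-1.09, 4.23], [0.17, 1.99], [-2.82, 2.82]. Speed limits (rad/s): [2.22, 2.22, 3.01, 3.01, 3.14, 3.14, 3.14].

## Interface

Orientations are given as a unit quaternion [w, x, y, z].
In Python, from cell import bot, effector, kin, optics, nets gives the robot as it stands. Calls block until the motion is done:
- bot.goto(position, orientation): joint-space move of the TCP to a pose.
- bot.move_l(position, ori=None, v=0.15, guard=None): straight line of the TCP; ori=None keeps the orientation; v is the mean speed in m/s. With guard (N) it stops when the force on the tool has changed by that much, and returns True; else False.
- bot.move_j(angles): joint-space move.
- effector.let_go() and effector.grasp(grip_force=None): open the fingers fully, or close them until they stop; grip_force is the grip in N (None keeps the last).
- bot.pause(seconds).
- kin.solve_ik(position, orientation): joint angles nearest the present ones, or None.
- optics.get_image(name): name is "scene" or "top" or "wrist"; returns a dict with "frame" (420x560x3 uint8, red, green, blue), "range_z" (420x560 float32, m along the optical axis (not along the pixel's ray), 0 where there is no reading), "intrinsics" (3x3 intrinsics, pixels), "k1" (the pictures are not rectified: a ray, as slopes to the right and down, at radius r is drawn at 1 + k1 r^2 times it, then the intrinsics apply), "rvec" (rotation vector, rad) and "tvec" (3), from world to camera coordinates, as OpenCV has them; the wrist camera has in their place "hand_eye" (4x4, takes a point from camera to tool coordinates, whose origin is the TCP and whose axes are the flange's). Camera axes: x right, y down, z forward; pixel columns grow to the right and rows downward; lengths in m; the calibration is good to about 2 mm. A picture is of the moment at which its call begins: read the wrist's pose just before it.
A pose or a line that the arm cannot do raises bot.IKError and nothing moves.
- bot.job_done(): hands the job in; it is judged then, once.
Trained networks look in a picture, given as the dict that the camera call returned (one of the last four; its "shot" number tells which), for a name from the list of things; names that differ only in an ending like _2 or _b are one class to them, and where a whole thing is asked for, a point or a joint stands for the part that bears it (a point fixed in the world has none). Each returns a list of dicts, best first, with "conf" (0 to 1); they miss things now and then, are a little off and sometimes report something else, mostly with a low value. They report only what shows in the picture. A call takes as long as a camera call.
- nets.recognise(picture, name): "at" ([x, y, z] in m, in the coordinates of the camera as it stood for that picture, good to about 4 mm: the middle of the surface that is visible of it).
- nets.landmark_of(picture, name): "at" ([x, y, z] in m, in the coordinates of the camera as it stood for that picture, good to about 4 mm: a listed point, or the origin of a listed thing).
Readings, each from a call of its own:
- bot.current_time(): time.
- bot.current_qpos(): joint angles.
- bot.current_qd(): joint speeds.
- bot.current_tau(): joint torques, N m.
- bot.current_ee_pos(): TCP position.
- bot.current_eef_rot(): TCP orientation.
- bot.current_wrist_force(): force on the tool from outside, world axes, zero at the start.
- bot.current_moment(): the same for the moment, N m.
- bot.current_width(): opening from 0.0 (shut) to 1.0 (fully open).
- bot.current_finger_force(): force on a finger pad.
Only numpy, scipy, OpenCV 4.12 (cv2) and the standard library are available. Lean on these libraries where they do the work, as an engineer would, in place of code of your own. Each camera call takes 0.05 s, during which the arm holds its last target. There are 200 camera calls.

## Working session

There is one attempt and no reset: what is moved stays moved. The work goes in short steps, each a Python script; the robot and the scene stay as the last script left them, time stands still between calls to the robot, and variables do not carry over. Pictures are saved under pics/ and viewed, at most 14 in all, crops included, and the job is handed in when it is done.

```bash
mkdir -p pics; ls; cat > h.py <<'E'
import numpy as np, cv2
from cell import bot, effector, kin, optics, nets
from scipy.spatial.transform import Rotation as R
def ext(im, pose=None):
    """camera->world 4x4"""
    T=np.eye(4)
    if 'hand_eye' in im:
        p,q=pose; q=np.array(q); T[:3,:3]=R.from_quat(q[[1,2,3,0]]).as_matrix(); T[:3,3]=p
        return T@im['hand_eye']
    Rm=cv2.Rodrigues(np.array(im['rvec'],float))[0]
    T[:3,:3]=Rm.T; T[:3,3]=-Rm.T@np.array(im['tvec']).ravel(); return T
def shot(name):
    pose=(bot.current_ee_pos(),bot.current_eef_rot())
    im=optics.get_image(name); return im, ext(im,pose)
def cloud(im,T):
    """world xyz per pixel (nan w/o depth)"""
    K=np.array(im['intrinsics']); h,w=im['range_z'].shape
    v,u=np.mgrid[:h,:w].astype(float)
    x=(u-K[0,2])/K[0,0]; y=(v-K[1,2])/K[1,1]; x0,y0=x,y
    for _ in range(8):
        s=1+im['k1']*(x0**2+y0**2); x0,y0=x/s,y/s
    z=im['range_z'].astype(float).copy(); z[z==0]=np.nan
    return np.stack([x0*z,y0*z,z],-1)@T[:3,:3].T+T[:3,3]
def project(im,T,P):
    K=np.array(im['intrinsics']); c=(np.atleast_2d(P)-T[:3,3])@T[:3,:3]
    s=c[:,:2]/c[:,2:]; s=s*(1+im['k1']*(s**2).sum(1,keepdims=True))
    return s@K[:2,:2].T+K[:2,2]
def tow(T,p): return T[:3,:3]@np.array(p)+T[:3,3]
def save(im,f): cv2.imwrite('pics/'+f,im['frame'][:,:,::-1])
NAMES=['stamp_square','stamp_oblong','stamp_large_round','stamp_small_round','pad_square','pad_oblong','pad_large_round','pad_small_round','ink_bottle','glue_stick']
E
cat > a.py <<'E'
from h import *
np.set_printoptions(precision=4,suppress=True)
print(bot.current_time())
for cam in ['top','scene']:
    im,T=shot(cam); save(im,cam+'0.png'); print(cam,T[:3,3],T[:3,2])
    np.savez('%s0.npz'%cam,frame=im['frame'],C=cloud(im,T))
    for n in NAMES:
        print(n,[(round(d['conf'],2),tow(T,d['at']),project(im,T,tow(T,d['at']))[0].round()) for d in nets.landmark_of(im,n)[:3]])
print(bot.current_time(), bot.current_eef_rot())
E
python3 a.py
```

```text
pics
0.0
top [ 0.2816 -0.0043  1.1659] [ 0.1838 -0.0084 -0.9829]
stamp_square [(0.6, array([ 0.4363,  0.1599, -0.0002]), array([207., 248.])), (0.25, array([ 0.3676, -0.2715,  0.001 ]), array([405., 284.]))]
stamp_oblong [(0.74, array([0.4596, 0.0039, 0.0035]), array([278., 239.]))]
stamp_large_round [(0.68, array([0.6168, 0.2257, 0.0028]), array([181., 168.])), (0.31, array([0.4607, 0.0028, 0.0034]), array([279., 238.]))]
stamp_small_round [(0.87, array([0.6482, 0.0847, 0.0007]), array([244., 156.])), (0.69, array([ 0.4379, -0.1449,  0.0024]), array([347., 250.]))]
pad_square [(0.89, array([ 0.3676, -0.2697,  0.0019]), array([404., 283.]))]
pad_oblong [(0.57, array([ 0.4405, -0.1477,  0.0009]), array([348., 249.]))]
pad_large_round [(0.86, array([0.5575, 0.355 , 0.0012]), array([121., 192.]))]
pad_small_round [(0.85, array([0.381 , 0.2844, 0.0012]), array([148., 273.])), (0.3, array([0.4612, 0.0057, 0.0023]), array([278., 238.]))]
ink_bottle [(0.85, array([ 0.5298, -0.367 , -0.0016]), array([446., 211.]))]
glue_stick [(0.59, array([ 0.6236, -0.227 , -0.0012]), array([382., 169.])), 
[... 385 characters left out ...]
, 0.2187, 0.0011]), array([384., 242.]))]
stamp_small_round [(0.71, array([ 0.6474,  0.087 , -0.0048]), array([328., 269.]))]
pad_square [(0.63, array([ 0.3633, -0.2746,  0.001 ]), array([138., 192.]))]
pad_oblong [(0.57, array([ 0.4426, -0.1465, -0.0018]), array([199., 210.]))]
pad_large_round [(0.65, array([ 0.5527,  0.3575, -0.0033]), array([433., 205.]))]
pad_small_round [(0.83, array([ 0.3799,  0.2892, -0.0004]), array([377., 151.]))]
ink_bottle [(0.62, array([ 0.5318, -0.3667, -0.0022]), array([101., 267.]))]
glue_stick [(0.64, array([ 0.6228, -0.2248, -0.003 ]), array([175., 292.])), (0.21, array([ 0.5332, -0.3676, -0.0009]), array([100., 267.]))]
1.1 [-0.      0.1181  0.993   0.    ]
```

View top.

View pics/top0.png

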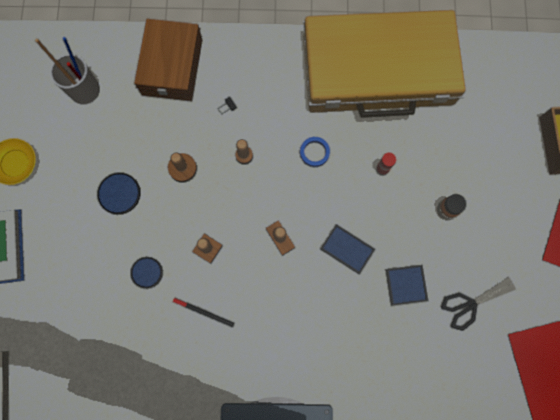

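View pics/scene0.png

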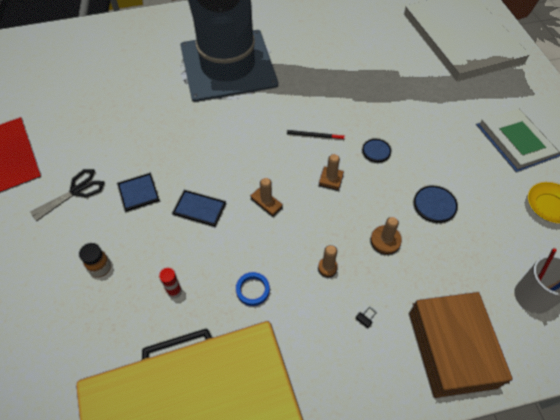

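```bash
cat >> h.py <<'E'
XY=dict(stamp_square=(.435,.158),stamp_oblong=(.4606,.003),stamp_large_round=(.617,.222),stamp_small_round=(.648,.086),
 pad_square=(.3655,-.272),pad_oblong=(.4415,-.147),pad_large_round=(.555,.356),pad_small_round=(.3805,.287))
def ori(yaw): # tool x at yaw, tool z down
    q=(R.from_euler('z',yaw)*R.from_euler('x',np.pi)).as_quat(); return q[[3,0,1,2]]
def base_yaw(p): return np.arctan2(p[1],p[0])
E
cat > b.py <<'E'
from h import *
np.set_printoptions(precision=4,suppress=True)
im,T=shot('wrist'); print(im['hand_eye'],np.array(im['intrinsics']),im['k1'])
print(R.from_quat(np.array(bot.current_eef_rot())[[1,2,3,0]]).as_matrix(), R.from_quat(ori(0)[[1,2,3,0]]).as_matrix())
for n in XY:
    for y in (0,np.pi/2,np.pi,-np.pi/2):
        r=[kin.solve_ik([*XY[n],z],ori(base_yaw(XY[n])+y)) for z in (.04,.15,.28)]
        print(n,y,[None if a is None else np.array(a)[[0,6]] for a in r])
E
python3 b.py
```

```text
[[ 0.0004 -0.9488 -0.3158  0.0814]
 [ 1.      0.0007 -0.001  -0.0003]
 [ 0.0012 -0.3158  0.9488 -0.142 ]
 [ 0.      0.      0.      1.    ]] [[303.4796   0.     280.2289]
 [  0.     303.4796 208.5673]
 [  0.       0.       1.    ]] -0.06883265469706006
[[-0.9721  0.2346 -0.0001]
 [ 0.2346  0.9721  0.    ]
 [ 0.0001  0.     -1.    ]] [[ 1.  0.  0.]
 [ 0. -1. -0.]
 [ 0.  0. -1.]]
stamp_square 0 [array([-0.7327, -1.0585]), array([-0.9211, -1.1944]), array([-1.0756, -1.3704])]
stamp_square 1.5707963267948966 [array([-0.5788,  0.18  ]), array([-0.7023,  0.1298]), array([-0.8089,  0.0428])]
stamp_square 3.141592653589793 [array([-0.3983,  1.3619]), array([-0.4533,  1.4724]), array([-0.5714,  1.5148])]
stamp_square -1.5707963267948966 [array([-0.1664,  2.5128]), array([-0.1514,  2.7881]), array([-1.3196, -2.5364])]
stamp_oblong 0 [array([-0.352 , -1.1386]), array([-0.7131, -0.9988]), array([-0.9327, -1.1355])]
stamp_oblong 1.5707963267948966 [array([-0.2415,  0.1905]), array([-0.5223,  0.3028]), array([-0.676 ,  0.1532])]
stamp_oblong 3.141592653589793 [array([-0.1217,  1.4975]), array([-0.
[... 2118 characters left out ...]
993,  0.0584])]
pad_large_round 3.141592653589793 [array([-0.5525,  1.3637]), array([-0.5582,  1.41  ]), array([-0.5784,  1.45  ])]
pad_large_round -1.5707963267948966 [array([-0.3234,  2.6108]), array([-0.3188,  2.7248]), array([-1.2228, -2.469 ])]
pad_small_round 0 [array([-1.0091, -1.1138]), array([-1.1574, -1.2545]), array([-1.2606, -1.4197])]
pad_small_round 1.5707963267948966 [array([-0.8378,  0.0961]), array([-0.9126,  0.055 ]), array([-0.984 ,  0.0023])]
pad_small_round 3.141592653589793 [array([-0.6512,  1.2874]), array([-0.6437,  1.3844]), array([-0.6792,  1.446 ])]
pad_small_round -1.5707963267948966 [array([-0.4038,  2.4446]), array([-0.3392,  2.6887]), array([-1.589 , -2.5139])]
```

```bash
cat > c.py <<'E'
from h import *
np.set_printoptions(precision=4,suppress=True)
for n in ['pad_large_round','pad_small_round','stamp_square','stamp_large_round','stamp_small_round','stamp_oblong','pad_oblong','pad_square']:
    p=XY[n]; bot.goto([*p,.16],ori(base_yaw(p)+np.pi/2))
    bot.pause(.1); im,T=shot('wrist')
    np.savez('w_%s.npz'%n,frame=im['frame'],C=cloud(im,T),T=T,K=im['intrinsics'],k1=im['k1'])
    print(n,[(round(d['conf'],2),tow(T,d['at'])) for d in nets.landmark_of(im,n)[:2]],bot.current_time())
E
python3 c.py
cat > d.py <<'E'
from h import *
np.set_printoptions(precision=4,suppress=True)
rows=[]
for n in XY:
    d=np.load('w_%s.npz'%n); C=d['C']; f=d['frame'].astype(int)
    near=np.hypot(C[...,0]-XY[n][0],C[...,1]-XY[n][1])<.075
    z=C[...,2]; tab=np.nanmedian(z[near&(abs(z)<.006)]) 
    z=z-tab
    if n[0]=='s':
        m=near&(z>.012)&(z<.024); top=near&(z>.078)
        print(n,'table',tab,'foot z',np.median(z[m]),'top z',np.nanmax(z[near]),'top ctr',C[top].mean(0))
    else:
        m=near&(z>.0045)&(z<.016); felt=near&(f[...,2]>f[...,0]*1.4)&(f[...,2]>f[...,1]*1.2)
        print(n,'table',tab,'felt z',np.median(z[felt]),felt.sum())
        m=m|felt
    P=C[m][:,:2]; 
    hull=cv2.convexHull((P*1000).astype(np.float32))
    r=cv2.minAreaRect(hull); c2,rad=cv2.minEnclosingCircle(hull)
    print('  rect',r,'circ',c2,rad,m.sum())
    v=f.astype(np.uint8)[:,:,::-1].copy(); v[m]=(0,255,0); rows.append(cv2.resize(v[90:370,140:420],(200,200)))
cv2.imwrite('pics/w.png',np.vstack([np.hstack(rows[:4]),np.hstack(rows[4:])]))
E
python3 d.py
```

```text
pad_large_round [(0.91, array([ 0.5608,  0.3585, -0.0001]))] 3.175
pad_small_round [(0.61, array([ 0.3781,  0.2859, -0.0021]))] 4.15
stamp_square [(0.86, array([ 0.4389,  0.1539, -0.0001]))] 4.9667
stamp_large_round [(0.98, array([0.6141, 0.2196, 0.0016]))] 5.9583
stamp_small_round [(0.69, array([0.6453, 0.0901, 0.0003]))] 6.775
stamp_oblong [(0.87, array([ 0.4613, -0.0022, -0.0025]))] 7.8083
pad_oblong [(0.96, array([ 0.4429, -0.146 ,  0.0004]))] 8.6583
pad_square [(0.6, array([ 0.3671, -0.2776, -0.0013]))] 9.5
stamp_square table -0.0005251390545574219 foot z 0.01793160512865738 top z 0.25970237518395034 top ctr [0.4313 0.1675 0.2309]
  rect ((435.985107421875, 157.00140380859375), (48.27891540527344, 47.961669921875), 58.86711883544922) circ (435.9876708984375, 157.34349060058594) 32.53183364868164 1441
stamp_oblong table -0.0005517596188417961 foot z 0.017942915455510466 top z 0.2594963618618057 top ctr [0.4614 0.0129 0.2311]
  rect ((462.5804443359375, -0.06282806396484375), (70.17904663085938, 34.60026550292969), 32.50663757324219) circ (462.41558837890625, 0.36834409832954407) 
[... 944 characters left out ...]
3220658 12910
  rect ((441.5799560546875, -144.42037963867188), (120.81343078613281, 114.40945434570312), 25.11739158630371) circ (443.7762451171875, -139.43077087402344) 73.9081039428711 14365
pad_large_round table -0.0005274997835688633 felt z 0.22156889880375308 13115
  rect ((552.2238159179688, 359.37164306640625), (95.43509674072266, 131.95465087890625), 89.86724090576172) circ (550.17529296875, 362.5873107910156) 73.20380401611328 14324
pad_small_round table -0.0005419116028915205 felt z 0.2344526606236802 9951
  rect ((382.9195251464844, 288.0292053222656), (143.99606323242188, 69.43280792236328), 53.876407623291016) circ (377.24188232421875, 292.3533935546875) 73.61165618896484 10772
```

View pics/w.png

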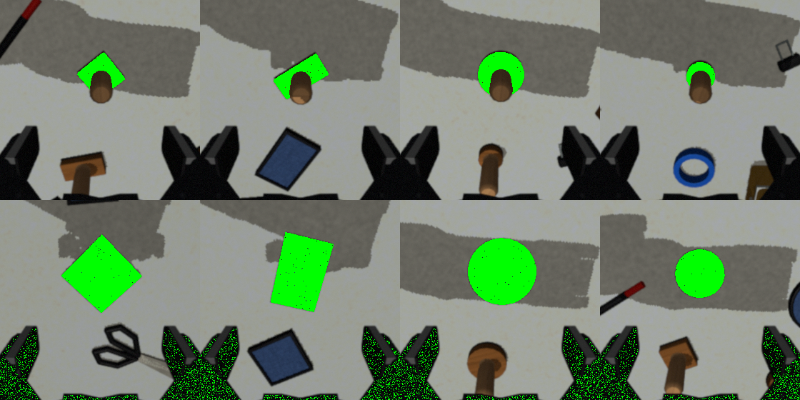

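The montage shows each segmented stamp foot and pad cleanly (tile centres about (100,75) for the stamps, (100,275) for the pads). The gripper fingers pollute the pad masks, so I'll mask by height and cross-check each item in a second view.

```bash
cat > d.py <<'E'
from h import *
import json
np.set_printoptions(precision=4,suppress=True)
out={}
for n in XY:
  for view in XY:
    d=np.load('w_%s.npz'%view); C=d['C']
    near=np.hypot(C[...,0]-XY[n][0],C[...,1]-XY[n][1])<.065
    z=C[...,2]+.00055; near&=(z<.1)
    m=near&((z>.014)&(z<.022) if n[0]=='s' else (z>.0045)&(z<.016))
    m=cv2.morphologyEx(m.astype(np.uint8),cv2.MORPH_OPEN,np.ones((2,2)))>0
    if m.sum()<300: continue
    hull=cv2.convexHull((C[m][:,:2]*1000).astype(np.float32))
    r=cv2.minAreaRect(hull); c2,rad=cv2.minEnclosingCircle(hull)
    (cx,cy),(w,h),a=r
    if h>w: a+=90          # long side (x) direction
    top=near&(z>.0845)
    print(n,'<-',view,m.sum(),'z',np.median(z[m]).round(4),'rect',np.round([cx,cy,w,h,a],1),'circ',np.round([*c2,rad],1),'top',np.nanmax(z[near]).round(4),C[top].mean(0) if top.any() else '')
    if n==view: out[n]=[*(np.array(c2 if 'round' in n else (cx,cy))/1000),np.radians(a)]
json.dump(out,open('m.json','w')); print(out)
E
python3 d.py
```

```text
stamp_square <- stamp_square 1397 z nan rect [439.6 155.1  47.9  53.8 149.1] circ [439.  155.7  34.1] top 0.0879 [0.4359 0.1576 0.0854]
stamp_square <- stamp_oblong 1989 z nan rect [438.1 157.8  52.3  45.5  58.1] circ [437.2 156.9  33.3] top 0.088 [0.4361 0.1493 0.0851]
stamp_square <- stamp_large_round 1452 z nan rect [433.8 151.3  61.1  47.2  59.4] circ [434.4 151.5  37. ] top 0.088 [0.4368 0.1576 0.0853]
stamp_square <- stamp_small_round 1764 z nan rect [434.2 152.8  55.2  46.9  58.8] circ [435.9 154.5  34. ] top 0.0878 [0.4396 0.1567 0.0852]
stamp_square <- pad_large_round 1101 z nan rect [436.  148.4  64.3  54.3  57.9] circ [436.5 148.3  41.3] top 0.0878 [0.4353 0.1586 0.0856]
stamp_square <- pad_small_round 1059 z nan rect [439.8 153.   45.5  61.1 143.7] circ [441.2 154.2  36.7] top 0.0881 [0.4338 0.1599 0.0853]
stamp_oblong <- stamp_square 1198 z nan rect [465.   -7.6  75.5  50.2  33.9] circ [464.9  -8.   44.4] top 0.079 
stamp_oblong <- stamp_oblong 1638 z nan rect [463.3  -4.5  72.2  38.7  32.6] circ [463.1  -4.1  40.8] top 0.088 [0.4626 0.0005 0.0854]
stamp_oblong <- stamp_
[... 3240 characters left out ...]
], 'stamp_large_round': [np.float64(0.6183072509765625), np.float64(0.21794436645507811), np.float64(2.0663372688601247)], 'stamp_small_round': [np.float64(0.6504051513671875), np.float64(0.08368426513671876), np.float64(0.19207982783169253)], 'pad_square': [np.float64(0.3642832641601563), np.float64(-0.2782431640625), np.float64(1.7220644426331289)], 'pad_oblong': [np.float64(0.44182452392578125), np.float64(-0.1506168975830078), np.float64(1.0209678778833255)], 'pad_large_round': [np.float64(0.5574666137695312), np.float64(0.3570174865722656), np.float64(2.033471097978916)], 'pad_small_round': [np.float64(0.3836129455566406), np.float64(0.28414227294921873), np.float64(1.182317556475621)]}
```

```bash
sed -i "/morphologyEx/d; s/if m.sum()<300: continue/if m.sum()<400: continue/; s/float(a)/a/" d.py
python3 d.py | cut -c1-190
```

```text
stamp_square <- stamp_square 1402 z 0.018 rect [436.  157.   48.3  47.9  58.6] circ [436.  157.3  32.5] top 0.0879 [0.4359 0.1576 0.0854]
stamp_square <- stamp_oblong 1982 z 0.0178 rect [436.1 156.5  48.4  48.6 149.2] circ [435.8 156.   32.3] top 0.088 [0.4361 0.1493 0.0851]
stamp_square <- stamp_large_round 1459 z 0.0179 rect [436.3 157.3  48.7  48.8 149.9] circ [436.7 157.1  32.9] top 0.088 [0.4368 0.1576 0.0853]
stamp_square <- stamp_small_round 1779 z 0.0178 rect [436.6 156.8  48.6  49.  149.7] circ [436.9 157.   32.4] top 0.0878 [0.4396 0.1567 0.0852]
stamp_square <- pad_large_round 1113 z 0.0181 rect [436.2 157.4  49.1  48.7  58.2] circ [436.5 158.   32.7] top 0.0878 [0.4353 0.1586 0.0856]
stamp_square <- pad_small_round 1066 z 0.0181 rect [435.4 157.3  48.8  48.5  59. ] circ [435.6 157.6  33.1] top 0.0881 [0.4338 0.1599 0.0853]
stamp_oblong <- stamp_square 1208 z 0.0182 rect [462.2   0.5  70.5  34.5  32.9] circ [462.1   0.8  38.2] top 0.079 
stamp_oblong <- stamp_oblong 1640 z 0.0179 rect [462.6  -0.1  70.2  34.6  32.5] circ [462.4   0.3  37.9] top 0.088 [0.4626 0.0005 0.0854]
[... 2503 characters left out ...]
.   48.3] top 0.013 
pad_small_round <- stamp_square 5283 z 0.0082 rect [381.8 284.7  68.6  68.3  22.1] circ [381.7 285.7  35.3] top 0.0132 
pad_small_round <- stamp_large_round 4660 z 0.0082 rect [382.3 285.7  69.   69.9 149.6] circ [381.9 285.4  35.6] top 0.013 
pad_small_round <- pad_large_round 3784 z 0.0084 rect [382.2 286.3  70.   68.1  29.8] circ [382.2 286.1  35.6] top 0.0129 
pad_small_round <- pad_small_round 3685 z 0.0084 rect [381.3 286.2  68.9  69.2 134. ] circ [381.5 286.   35. ] top 0.013 
{'stamp_square': [np.float64(0.435982177734375), np.float64(0.15702688598632814), np.float64(1.0236035418351497)], 'stamp_oblong': [np.float64(0.4625804443359375), np.float64(-6.282806396484
```

```bash
cat >> h.py <<'E'
S=dict(square=(.4361,.1572,58.9),oblong=(.4626,.0002,32.6),large_round=(.6157,.2214,0),small_round=(.6478,.0852,0))
P=dict(square=(.3658,-.2747,8.0),oblong=(.4416,-.147,58.1),large_round=(.5549,.3591,0),small_round=(.3816,.2860,0))
GZ=.039; FELT=.008; HI=.165
def pick(k):
    x,y,a=S[k]; yaw=base_yaw((x,y))+np.pi/2
    bot.goto([x,y,HI],ori(yaw)); bot.move_l([x,y,GZ],v=.15)
    effector.grasp(40); w=bot.current_width(); bot.move_l([x,y,HI],v=.15)
    print('picked',k,w,bot.current_width(),bot.current_finger_force(),bot.current_time()); return yaw
def foot(k):
    """held foot: centre relative to TCP and angle in world"""
    bot.pause(.2); im,T=shot('wrist'); C=cloud(im,T); p=np.array(bot.current_ee_pos())
    z=C[...,2]-p[2]+GZ; m=(np.hypot(C[...,0]-p[0],C[...,1]-p[1])<.045)&(z>.012)&(z<.023)
    (cx,cy),(w,h),a=cv2.minAreaRect(cv2.convexHull((C[m][:,:2]*1000).astype(np.float32)))
    if h>w: a+=90
    c2,r=cv2.minEnclosingCircle((C[m][:,:2]*1000).astype(np.float32))
    print('foot',k,m.sum(),'z',np.median(z[m]),'rect',np.round([cx-p[0]*1e3,cy-p[1]*1e3,w,h,a],1),'circ',np.round([c2[0]-p[0]*1e3,c2[1]-p[1]*1e3,r],1)); return im
def place(k,yaw,dxy=(0,0)):
    x,y,_=P[k]; x-=dxy[0]; y-=dxy[1]
    bot.goto([x,y,HI],ori(yaw)); bot.move_l([x,y,GZ+FELT+.012],v=.12)
    hit=bot.move_l([x,y,GZ+FELT-.006],v=.02,guard=2.5)
    print('placed',k,hit,'z err',np.array(bot.current_ee_pos())-[x,y,GZ+FELT],bot.current_wrist_force())
    effector.let_go(); bot.move_l([x,y,HI],v=.15); print(bot.current_time())
E
python3 - <<'E'
from h import *
np.set_printoptions(precision=4,suppress=True)
yaw=pick('large_round'); im=foot('large_round'); save(im,'held.png')
place('large_round',yaw+base_yaw(P['large_round'])-base_yaw(S['large_round']))
im,T=shot('wrist'); save(im,'after1.png')
E
```

```text
picked large_round 0.29362844043115965 0.2878907595581163 39.27728712558746 14.05
foot large_round 4609 z 0.01692968455934101 rect [-4.3 10.5 63.5 40.7 19.8] circ [-0.4  0.1 31.9]
placed large_round True z err [0.0002 0.0002 0.0002] [ 0.1642 -0.4115  4.419 ]
18.1583
```

```bash
cat > e.py <<'E'
from h import *
import sys
np.set_printoptions(precision=4,suppress=True)
k=sys.argv[1]; yaw=pick(k); im=foot(k); save(im,'held_%s.png'%k)
E
python3 e.py oblong
python3 -c "
import cv2,numpy as np
cv2.imwrite('pics/two.png',np.hstack([cv2.resize(cv2.imread('pics/'+f),(400,300)) for f in ('after1.png','held_oblong.png')]))"
```

```text
picked oblong 0.2923701639816695 0.294234450823537 39.272568225860596 22.15
foot oblong 3586 z 0.016887799326221108 rect [-0.4  0.1 69.8 34.1 32.8] circ [-0.4  0.3 37.8]
```

View pics/two.png

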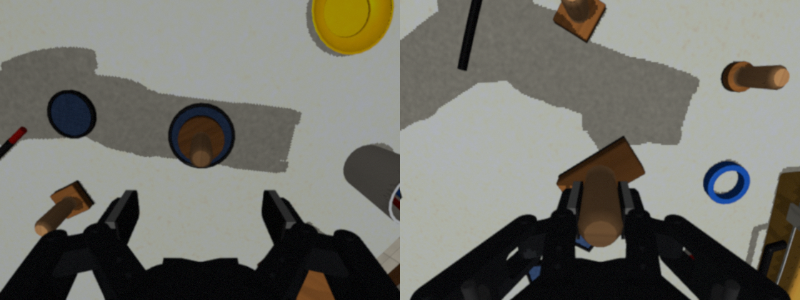

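The left picture shows the large round stamp upright and centred on its pad at (200,135). The right one shows the oblong stamp held upright at (598,190), with its foot at 32.8° and centred within 0.5 mm. I'll carry on with the rest.

```bash
cat > f.py <<'E'
from h import *
np.set_printoptions(precision=4,suppress=True)
rad=np.radians
place('oblong',base_yaw(S['oblong'])+np.pi/2+rad(58.1-32.7))
yaw=pick('square'); foot('square'); place('square',yaw+rad(8.0-58.9))
yaw=pick('small_round'); foot('small_round'); place('small_round',yaw+base_yaw(P['small_round'])-base_yaw(S['small_round']))
# check: view each pad with the wrist camera
import json
for k in ['small_round','large_round','oblong','square']:
    p=P[k][:2]
    if k!='small_round': bot.goto([*p,.19],ori(base_yaw(p)+np.pi/2))
    bot.pause(.1); im,T=shot('wrist'); C=cloud(im,T); save(im,'fin_%s.png'%k)
    z=C[...,2]+.0005; near=(np.hypot(C[...,0]-p[0],C[...,1]-p[1])<.065)&(z<.12)
    for nm,lo,hi in (('pad',.0045,.015),('foot',.022,.030)):
        m=near&(z>lo)&(z<hi); h=cv2.convexHull((C[m][:,:2]*1000).astype(np.float32))
        c2,r=cv2.minEnclosingCircle(h); print(k,nm,np.median(z[m]).round(4),'rect',[np.round(v,1) for v in cv2.minAreaRect(h)],'circ',np.round([*c2,r],1))
    t=near&(z>.0925); print('  top',C[t].mean(0))
im,T=shot('top'); save(im,'fin_top.png'); 
for n in ('ink_bottle','glue_stick'): print(n,[tow(T,d['at']) for d in nets.landmark_of(im,n)[:1]])
print(bot.current_time())
E
python3 f.py
python3 -c "
import cv2,numpy as np
I=[cv2.resize(cv2.imread('pics/fin_'+f+'.png'),(400,300)) for f in ('small_round','top','oblong','square')]
cv2.imwrite('pics/four.png',np.vstack([np.hstack(I[:2]),np.hstack(I[2:])]))"
```

```text
placed oblong True z err [ 0.     -0.      0.0004] [-0.5236  0.1101  6.7598]
26.2917
picked square 0.2920799296272856 0.29460322957321206 39.271169900894165 30.0167
foot square 3348 z 0.016938422444261157 rect [-0.5 -0.1 48.1 48.  58.8] circ [-0.6  0.  32.8]
placed square True z err [ 0.0003 -0.0002  0.0002] [1.4787 0.1616 2.1859]
35.075
picked small_round 0.2960514569318665 0.29128795303250965 39.234784841537476 39.3083
foot small_round 1560 z 0.016913846783939944 rect [-0.9  5.6 39.2 28.8  5.2] circ [-0.4  0.4 19.7]
placed small_round True z err [0.0003 0.0003 0.0001] [1.0482 0.9845 4.3129]
44.025
small_round pad 0.0087 rect [array([380. , 288.8]), array([69.1, 63.3]), np.float64(35.4)] circ [381.5 286.1  34.9]
small_round foot 0.0259 rect [array([378.9, 288.6]), array([38.7, 31.8]), np.float64(36.4)] circ [381.  285.8  19.9]
  top [0.381  0.286  0.0934]
large_round pad 0.0087 rect [array([554.9, 359.6]), array([95.6, 94.5]), np.float64(31.3)] circ [555.1 359.3  48. ]
large_round foot 0.026 rect [array([553.5, 360.4]), array([62.9, 58.8]), np.float64(33.5)] circ [554.7 359.   31.8]
  top [0.5542 0.3592 0.0934]
oblong pad 0.0087 rect [array([ 441.6, -147.2]), array([103.1,  66.3]), np.float64(58.1)] circ [ 441.6 -146.4   60.4]
oblong foot 0.0259 rect [array([ 441.6, -147.3]), array([70.2, 34. ]), np.float64(58.2)] circ [ 441.3 -147.2   38. ]
  top [ 0.4415 -0.147   0.0934]
square pad 0.0089 rect [array([ 365.8, -274.8]), array([80.4, 80.5]), np.float64(8.0)] circ [ 365.7 -274.8   56.2]
square foot 0.0258 rect [array([ 365.9, -275.3]), array([48.1, 48.1]), np.float64(8.1)] circ [ 365.5 -274.9   32.6]
  top [ 0.366  -0.275   0.0933]
ink_bottle [array([ 0.5328, -0.3675, -0.0001])]
glue_stick [array([ 0.5307, -0.3675,  0.0033])]
48.075
```

View pics/four.png

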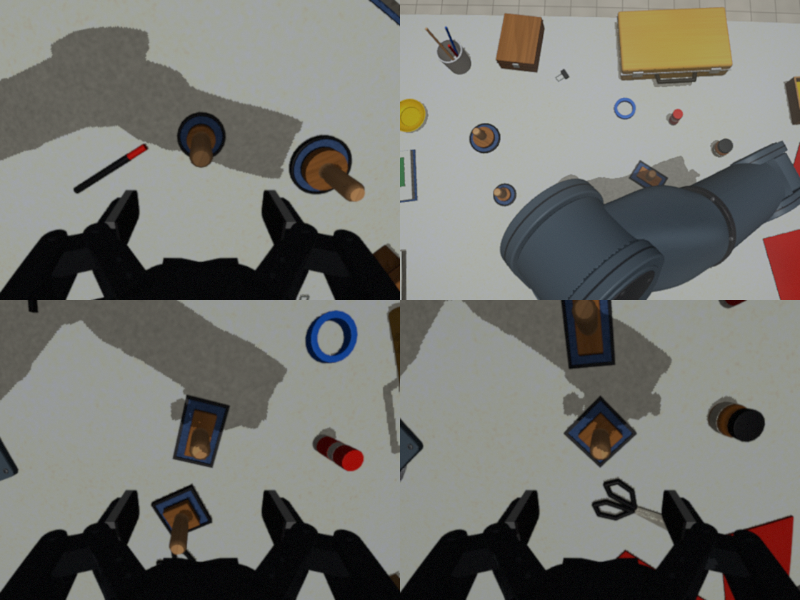

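All four stamps stand upright and centred within 1 mm and 0.2° on their pads, at (200,135), (322,165), (200,430) and (600,432). In the top view the glue stick at (676,117) and the ink bottle at (722,148) stand where they were. I'm handing in.

```bash
python3 -c "
from cell import bot
print(bot.job_done())"
```

```text
the job is handed in; nothing more can be done
None
```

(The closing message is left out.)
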